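# Put the gravers away in the slotted tray

## Robot

A 6-joint arm with a two-finger parallel gripper is mounted at the origin on the work surface. World frame = base frame: x ahead of the robot, y to its left, z up, the work surface at z = 0. Lengths are in m, angles in degrees, forces in N, time in s.
With the tool pointing down it reaches from about 0.4 to 0.825 m from the base axis. Payload 7 kg.
Tool frame: the origin (TCP) lies on the front face of the gripper's body, between the roots of the fingers; the fingertips stand 66 mm ahead of it and the grasp point (between the pads) lies 47 mm ahead of it; z points along the fingers, y is the line along which they close (so a half turn about z gives the same grasp; the last joint's range is limited). The gripper opens to 88 mm and grips with 3 to 60 N. Pads are 19 mm wide; open, the fingers measure 130 mm over their backs; the gripper's body (78 mm by 193 mm) begins 47 mm behind the grasp point.
Start: joints at [90.533, 20.546, 0.682, 0, -70.136, -16.507], TCP at [0.186, 0.649, 0.292] pointing down, gripper open.
Joint ranges: [-176.03, 176.03], [-82.01, 121.73], [-58.28, 71.71], [-173.87, 95.51], [-174.79, -0.11], [-173.66, 173.66]. Speed limits (degrees/s): [136.94, 136.94, 172.46, 180, 180, 180].

## Interface

Orientations are given as [roll, pitch, yaw] about the fixed x, y, z axes, in that order (R = Rz(yaw) Ry(pitch) Rx(roll)).
In Python, from plant import ctrl gives the robot as it stands.
- The arm moves only by the tool send_rows, never from a script. Its argument "deltas" is a list of rows, each a list of 2 entries, a list of its own where there are three numbers: the shift along the tool's x, y, z each as a share of 800 mm, from -1 to 1, then the turn about the tool's z as a share of 90 degrees, from -1 to 1. A call has exactly 5 rows; each row is the pose to reach, as a shift and turn from the pose commanded when the call began, along the tool's axes at that moment; what a row does not reach only later rows make up. A row lasts 1/12 s, in which the tool goes at most 41.7 mm and 7.16 degrees, less where a joint would pass 70% of its speed; a pose out of reach is approached as far as the arm can. A call with a number of a shift or a turn outside -1 to 1 is refused whole. A call with a gripper value outside its range is refused whole. "gripper" is the opening, from 0 (shut) to 1 (fully open), set as the call begins (left out, the last holds). The fingers move at their own pace and stop on an object; the grip force is fixed at half the most. Time passes only in rows, so rows that repeat a pose let the fingers close, or fill a call up. It gives the time, the measured TCP pose, the force, the opening and the grip force at its end, in the units of the state.
- ctrl.get_obs(): the state, without advancing time (a new reading comes with each control period).
- ctrl.snapshot(name): name is "scene" or "top" or "wrist"; returns a dict with "color" (480x640x3 uint8, red, green, blue), "vertical_fov" (degrees; the focal length in pixels is half the picture's height over the tangent of half this angle, whatever the lens; pixels are square), "cx", "cy" (the principal point, pixels), "rvec" (rotation vector, rad) and "tvec" (3), from world to camera coordinates, as OpenCV has them. Camera axes: x right, y down, z forward; pixel columns grow to the right and rows downward; lengths in m; the calibration is good to about 2 mm. A picture is of the moment at which its call begins. There is no depth.
- ctrl.close_job(): hands the job in; it is judged then, once.
Trained networks look in a picture, given as the dict that the camera call returned (one of the last four; its "shot" number tells which), for a name from the list of things; names that differ only in an ending like _2 or _b are one class to them, and where a whole thing is asked for, a point or a joint stands for the part that bears it (a point fixed in the world has none). Each returns a list of dicts, best first, with "conf" (0 to 1); they miss things now and then, are a little off and sometimes report something else, mostly with a low value. They report only what shows in the picture. A call takes as long as a camera call.
- ctrl.boxes_of(picture, thing): "xy" ([column, row] as shares, 0 to 1, of the picture: columns of its width, rows of its height, amid what is visible of it).
- ctrl.cut_out(picture, thing): "pixels" (480x640 bool, what is visible of it) and "xy" ([column, row] as shares, 0 to 1, of the picture: columns of its width, rows of its height, amid what is visible of it).
The state is a dict: "clock": time; "joint_pos": joint angles; "qvel": joint speeds; "tau": joint torques, N m; "tool_pos": TCP position; "orientation": TCP orientation; "force": force on the tool from outside, world axes, zero at the start; "moment": the same for the moment, N m; "opening": finger opening in m; "gripper_force": force on a finger pad.
Only numpy, scipy, OpenCV 4.12 (cv2) and the standard library are available. Lean on these libraries where they do the work, as an engineer would, in place of code of your own. Each camera call takes 0.05 s, during which the arm holds its last target. There are 200 camera calls.

## Task

Clear the engraving tools off the jeweller's bench: lay each of the four gravers in the tray, in the slot cut to its own blade length, lying flat with the handle in the finger trough and the blade along the slot towards its blind end. Set them down without dropping them, so that no edge is spoiled, and let go. Leave the two stubby bezel pushers, which have the same handles, where they lie.

Things in the scene. Friction and masses are not known exactly. Their poses are not given: they have to be found in the camera images.
- graver_l90: Graver with the longest blade: thin steel, 90 mm beyond the brass ferrule. Dark mushroom handle, flat below. Origin: underside, handle's middle; x to the tip, z up. Handle x -19..19 mm, head 28 wide (y), 22 high, parallel sides x -10..8: pinch there. Ferrule to x 29, tip at x 119, touching the surface. 28-45 g, balance 18-48 mm ahead of origin.
- graver_l72: Graver with the second longest blade: thin steel, 72 mm beyond the brass ferrule. Dark mushroom handle, flat below. Origin: underside, handle's middle; x to the tip, z up. Handle x -19..19 mm, head 28 wide (y), 22 high, parallel sides x -10..8: pinch there. Ferrule to x 29, tip at x 101, touching the surface. 24-39 g, balance 18-48 mm ahead of origin.
- graver_l54: Graver with the second shortest blade: thin steel, 54 mm beyond the brass ferrule. Dark mushroom handle, flat below. Origin: underside, handle's middle; x to the tip, z up. Handle x -19..19 mm, head 28 wide (y), 22 high, parallel sides x -10..8: pinch there. Ferrule to x 29, tip at x 83, touching the surface. 21-34 g, balance 18-48 mm ahead of origin.
- graver_l36: Graver with the shortest blade: thin steel, 36 mm beyond the brass ferrule. Dark mushroom handle, flat below. Origin: underside, handle's middle; x to the tip, z up. Handle x -19..19 mm, head 28 wide (y), 22 high, parallel sides x -10..8: pinch there. Ferrule to x 29, tip at x 65, touching the surface. 18-29 g, balance 18-48 mm ahead of origin.
- pusher_a: Bezel pusher, one of two alike, 29 g: handle and ferrule like the gravers', but a blunt stubby steel rod 11 mm thick, ending at x 47 mm, in place of a blade. Not a graver. Origin: underside, handle's middle; x to the nose, z up. Handle x -19..19 mm, 28 wide, 22 high.
- pusher_b: Bezel pusher, one of two alike, 29 g: handle and ferrule like the gravers', but a blunt stubby steel rod 11 mm thick, ending at x 47 mm, in place of a blade. Not a graver. Origin: underside, handle's middle; x to the nose, z up. Handle x -19..19 mm, 28 wide, 22 high.
- slot_l90: Pale fixed insert with the longest slot, for the 90 mm blade; 4 side by side, 58 mm apart, any order, in a low tray. Origin: felt floor (11 mm above bench) under the handle's middle when in place; x to the blind end, z up. Finger trough x -30..30 mm open across all inserts, wall 10 high behind; then slot 24 wide in wood 10 high, ends at x 129; insert ends x 134. Tray rim is below the felt.
- slot_l72: Pale fixed insert with the second longest slot, for the 72 mm blade; 4 side by side, 58 mm apart, any order, in a low tray. Origin: felt floor (11 mm above bench) under the handle's middle when in place; x to the blind end, z up. Finger trough x -30..30 mm open across all inserts, wall 10 high behind; then slot 24 wide in wood 10 high, ends at x 111; insert ends x 134. Tray rim is below the felt.
- slot_l54: Pale fixed insert with the second shortest slot, for the 54 mm blade; 4 side by side, 58 mm apart, any order, in a low tray. Origin: felt floor (11 mm above bench) under the handle's middle when in place; x to the blind end, z up. Finger trough x -30..30 mm open across all inserts, wall 10 high behind; then slot 24 wide in wood 10 high, ends at x 93; insert ends x 134. Tray rim is below the felt.
- slot_l36: Pale fixed insert with the shortest slot, for the 36 mm blade; 4 side by side, 58 mm apart, any order, in a low tray. Origin: felt floor (11 mm above bench) under the handle's middle when in place; x to the blind end, z up. Finger trough x -30..30 mm open across all inserts, wall 10 high behind; then slot 24 wide in wood 10 high, ends at x 75; insert ends x 134. Tray rim is below the felt.

How it is judged:
By the outcome, as a careful person would: the job done as asked, in the order asked, and still so for the second after the job is handed in, with the robot touching nothing.
It also fails if it takes over 106 s, if anything falls off the work surface, if the arm or the gripper's body presses on something with over 40 N, if the wrist force passes 120 N, or if a joint passes its speed limit or range.

## Working session

There is one attempt and no reset: what is moved stays moved. The work goes in short steps, Python scripts to look and compute and a tool call to move; the robot and the scene stay as the last step left them, time stands still between calls to the robot, and variables do not carry over. Pictures are saved under pics/ and viewed, at most 14 in all, crops included, and the job is handed in when it is done.

Besides the shell and the picture viewer there is one more tool, called as a command line: name --argument value ..., lists and objects as JSON in quotes. send_rows: Moves the arm, as the interface text tells. Shift numbers are shares of 800 mm and turn numbers shares of 90 degrees, none past 1 either way. Its arguments: {"type":"object","properties":{"deltas":{"type":"array","items":{"type":"array"}},"gripper":{"type":"number"}},"required":["deltas"]}

```bash
ls; mkdir -p pics
python3 - <<'E'
from plant import ctrl
import cv2
print(ctrl.get_obs())
for n in ("top","scene"):
    p=ctrl.snapshot(n); cv2.imwrite(f"pics/{n}0.png",p["color"][:,:,::-1])
    print(n,p["vertical_fov"],p["cx"],p["cy"],p["rvec"],p["tvec"])
E
```

```text
pics
{'clock': 0.0, 'joint_pos': array([ 9.05318764e+01,  2.05914675e+01,  6.34270187e-01, -1.95337305e-02,
       -7.01384638e+01, -1.65058002e+01]), 'qvel': array([-0.0112925 , -0.02143061, -0.02473041,  0.05351238,  0.01903217,
       -0.08402404]), 'tau': array([-2.31169741e-05, -5.82719135e+01,  2.93046659e+01,  6.99694633e+00,
        6.94145914e-03, -1.62413630e-04]), 'tool_pos': array([0.18568739, 0.64855159, 0.29122787]), 'orientation': array([ 1.79903063e+02, -9.57473097e-03, -1.59805676e+01]), 'force': array([-0.40431743,  0.45074879,  0.05103168]), 'moment': array([-0.01488395, -0.02035029,  0.00423103]), 'gripper_force': 0.0, 'opening': 0.08764669384267405}
top 52.649130448233784 319.2290999527209 243.70030412517175 [ 2.15165198 -2.19036014  0.11114381] [-0.00874583  0.53204499  0.85089091]
scene 50.210529342006105 317.0333581423849 239.98518781293666 [ 1.44292123  2.10569811 -0.90201222] [ 0.1885453  -0.32945511  1.36625578]
```

View pics/top0.png

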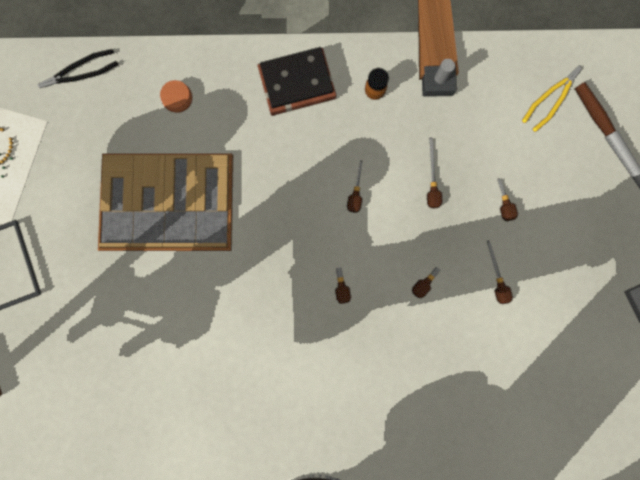

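View pics/scene0.png

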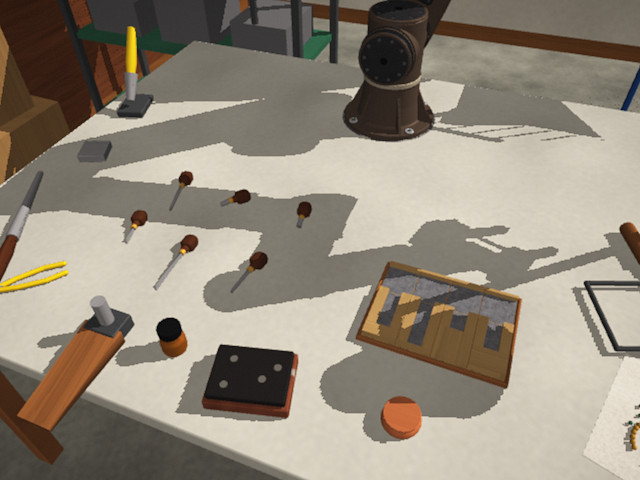

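The top view shows the tray with its slots at columns 117, 148, 180 and 211, in the order l54, l36, l90, l72, with the blind ends up the image. The six tools are around (355,200), (434,195), (508,210), (343,292), (424,287) and (503,293). The scene view agrees.

```bash
cat > h.py <<'E'
import numpy as np, cv2
from plant import ctrl
def cam(p):
    f=240/np.tan(np.radians(p["vertical_fov"]/2))
    return np.array([[f,0,p["cx"]],[0,f,p["cy"]],[0,0,1]]), cv2.Rodrigues(np.array(p["rvec"],float))[0], np.array(p["tvec"],float).ravel()
def ray(p,uv,z):
    K,R,t=cam(p); uv=np.atleast_2d(uv).astype(float)
    d=np.c_[uv,np.ones(len(uv))]@np.linalg.inv(K).T@R; c=-R.T@t
    return c+d*((z-c[2])/d[:,2])[:,None]
def proj(p,X):
    K,R,t=cam(p); x=(np.atleast_2d(X)@R.T+t)@K.T
    return x[:,:2]/x[:,2:]
def save(p,n): cv2.imwrite(f"pics/{n}.png",p["color"][:,:,::-1])
E
python3 - <<'E'
from h import *
p=ctrl.snapshot("top")
names=["graver_l90","graver_l72","graver_l54","graver_l36","pusher_a"]
for n in names:
    for d in ctrl.cut_out(p,n)[:3]:
        m=d["pixels"]; ys,xs=np.nonzero(m)
        P=ray(p,np.c_[xs,ys],0.008)[:,:2]; c=P.mean(0)
        a=np.linalg.svd(P-c,full_matrices=False)[2][0]; s=(P-c)@a
        if -s.min()>s.max(): a,s=-a,-s
        # handle end = wide end = butt ; origin 19mm from butt
        o=c+a*(s.min()+.019)
        print(n,round(d["conf"],2),np.round(np.array(d["xy"])*[640,480]),"len",round(np.ptp(s)*1e3),"o",o.round(3),"yaw",np.degrees(np.arctan2(a[1],a[0])).round(1))
for n in ["slot_l90","slot_l72","slot_l54","slot_l36"]:
    for d in ctrl.boxes_of(p,n)[:2]: 
        uv=np.array(d["xy"])*[640,480]; print(n,round(d["conf"],2),uv.round(),ray(p,uv,.011).round(3))
corn=np.array([[103,153],[231,153],[99,249],[231,249]]); print(ray(p,corn,.02).round(3))
w=ctrl.snapshot("wrist"); save(w,"w0")
K,R,t=cam(w); print("wrist c",-R.T@t, R[2])
big=cv2.resize(p["color"][140:320,90:540],None,fx=1.75,fy=1.75,interpolation=cv2.INTER_CUBIC); cv2.imwrite("pics/crop0.png",big[:,:,::-1])
E
```

```text
graver_l90 0.8 [498. 291.] len 121 o [ 0.436 -0.354] yaw 13.3
graver_l90 0.73 [434. 187.] len 132 o [ 0.619 -0.234] yaw 0.7
graver_l90 0.68 [508. 206.] len 76 o [ 0.591 -0.373] yaw 12.8
graver_l72 0.8 [498. 291.] len 121 o [ 0.436 -0.354] yaw 13.3
graver_l72 0.73 [434. 187.] len 132 o [ 0.619 -0.234] yaw 0.7
graver_l72 0.68 [508. 206.] len 76 o [ 0.591 -0.373] yaw 12.8
graver_l54 0.8 [498. 291.] len 121 o [ 0.436 -0.354] yaw 13.3
graver_l54 0.73 [434. 187.] len 132 o [ 0.619 -0.234] yaw 0.7
graver_l54 0.68 [508. 206.] len 76 o [ 0.591 -0.373] yaw 12.8
graver_l36 0.8 [498. 291.] len 121 o [ 0.436 -0.354] yaw 13.3
graver_l36 0.73 [434. 187.] len 132 o [ 0.619 -0.234] yaw 0.7
graver_l36 0.68 [508. 206.] len 76 o [ 0.591 -0.373] yaw 12.8
pusher_a 0.83 [340. 288.] len 66 o [ 0.442 -0.061] yaw 9.3
pusher_a 0.7 [425. 283.] len 66 o [ 0.45  -0.204] yaw -42.4
pusher_a 0.26 [357. 198.] len 98 o [ 0.611 -0.085] yaw -10.5
slot_l90 0.86 [212. 202.] [[0.614 0.18  0.011]]
slot_l90 0.69 [115. 197.] [[0.627 0.36  0.011]]
slot_l72 0.86 [212. 202.] [[0.614 0.18  0.011]]
slot_l72 0.69 [115. 197.] [[0.627 0.36  0.011]]
slot_l54 0.86 [212. 202.] [[0.614 0.18  0.011]]
slot_l54 0.69 [115. 197.] [[0.627 0.36  0.011]]
slot_l36 0.86 [212. 202.] [[0.614 0.18  0.011]]
slot_l36 0.69 [115. 197.] [[0.627 0.36  0.011]]
[[0.709 0.38  0.02 ]
 [0.705 0.143 0.02 ]
 [0.53  0.383 0.02 ]
 [0.526 0.143 0.02 ]]
wrist c [0.25291142 0.63036287 0.38345799] [-0.25155722  0.07160397 -0.96519005]
```

View pics/w0.png

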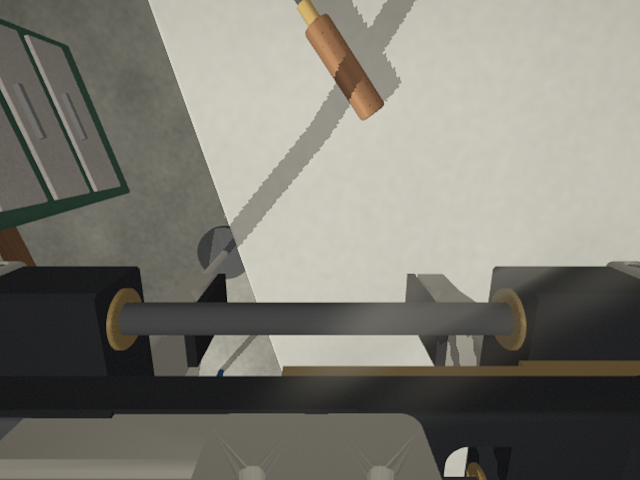

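The wrist view shows only the bench edge and a stray tool, nothing needed. From the mask lengths: l90 is at pixel (434,187), l72 at (498,291), l54 at (357,198) and l36 at (508,206). The pushers are at (340,288) and (425,283). Next I'll look at the tray in detail.

View pics/crop0.png

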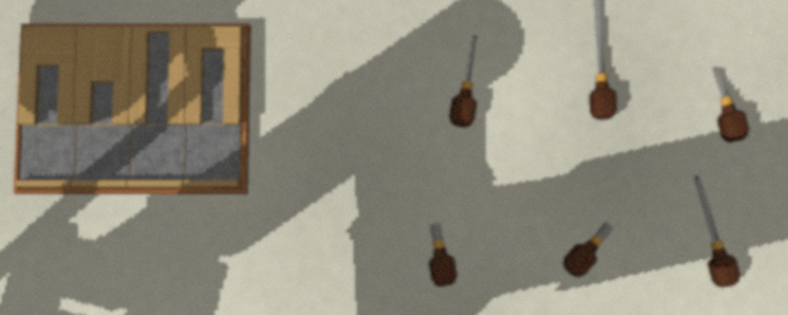

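```bash
cat >> h.py <<'E'
def go(x,y,z,yaw):
    "shares [dx,dy,dz],turn from the measured pose"
    from scipy.spatial.transform import Rotation as Ro
    o=ctrl.get_obs(); R=Ro.from_euler("xyz",o["orientation"],degrees=True).as_matrix()
    d=R.T@(np.array([x,y,z])-o["tool_pos"])/.8
    t=-(yaw-o["orientation"][2])/90
    print("go",d.round(4),round(t,4),"at",o["tool_pos"].round(4),o["orientation"].round(2),"F",o["force"].round(1),"op",round(o["opening"],4),"t",o["clock"])
E
python3 - <<'E'
from h import *
go(.60,.26,.292,-1); go(.613,-.085,.15,-10)
E
```

```text
go [6.316e-01 3.249e-01 2.000e-04] -0.1663 at [0.1857 0.6489 0.2922] [-180.      0.    -15.97] F [ 0.4 -0.7  0. ] op 0.0877 t 0.65
go [0.7659 0.735  0.1777] -0.0663 at [0.1857 0.6489 0.2922] [-180.      0.    -15.97] F [ 0.4 -0.7  0. ] op 0.0877 t 0.65
```

The crop confirms the slot order. Slot centres are at crop columns 48, 102, 158 and 212, blind ends at rows 65, 81, 31 and 48, and the trough edge is at row 124.

Run:
```python
from h import *
from scipy.optimize import least_squares
p=ctrl.snapshot("top")
K,R,t=cam(p); print("cam",(-R.T@t).round(3))
pix=np.array([[48,65],[102,81],[158,31],[212.5,48],[47.5,124],[102,124.5],[157,124.5],[211.5,124.5]])/1.75+[90,140]
L=np.array([[93,87],[75,29],[129,-29],[111,-87],[30,87],[30,29],[30,-29],[30,-87]])/1e3
def W(q,L):
    c,s=np.cos(q[2]),np.sin(q[2]); return np.c_[q[0]+c*L[:,0]-s*L[:,1],q[1]+s*L[:,0]+c*L[:,1]]
f=lambda q:(proj(p,np.c_[W(q,L),np.full(8,.020)])-pix).ravel()
r=least_squares(f,[.56,.26,0]); print(r.x[:2],np.degrees(r.x[2]),r.fun.round(1))
q=r.x
for n,y in zip(("l54","l36","l90","l72"),(87,29,-29,-87)): print(n,W(q,np.array([[0,y/1e3]])).round(4))
```

```text
cam [ 0.444 -0.016  0.9  ]
[0.56814048 0.26636638] -0.7349209241183678 [ 0.1  0.2  0.3  0.5  0.5  0.3  0.4 -0.1 -0.9  0.2 -0.4 -0.2 -0.2 -0.4
  0.3 -0.5]
l54 [[0.5693 0.3534]]
l36 [[0.5685 0.2954]]
l90 [[0.5678 0.2374]]
l72 [[0.567  0.1794]]
```

send_rows --deltas '[[[0.0464,0.0238,0],-0.033],[[0.0926,0.0476,0],-0.067],[[0.139,0.0714,0],-0.1],[[0.185,0.0952,0],-0.133],[[0.2316,0.119,0],-0.166]]' --gripper 0.62

```text
clock: 1.12
tool_pos: [0.3385, 0.5051, 0.2924]
orientation: [-180.0, -0.0, -0.9]
force: [1.3, 1.4, 0.4]
opening: 0.0597
gripper_force: 0.0
```

send_rows --deltas '[[[0.022,0.047,0],0.01],[[0.044,0.094,0],0.02],[[0.066,0.141,0],0.03],[[0.088,0.188,0],0.04],[[0.11,0.235,0],0]]'

```text
clock: 1.53
tool_pos: [0.4226, 0.315, 0.2925]
orientation: [-180.0, -0.0, -1.1]
force: [0.7, 0.1, -0.5]
opening: 0.0546
gripper_force: 0.0
```

send_rows --deltas '[[[0.022,0.047,0],0.0],[[0.044,0.094,0],0.0],[[0.066,0.141,0],0.0],[[0.088,0.188,0],0.0],[[0.11,0.235,0],0]]'

```text
clock: 1.95
tool_pos: [0.5071, 0.1255, 0.2927]
orientation: [-180.0, -0.1, -1.0]
force: [1.1, 0.2, -0.3]
opening: 0.0544
gripper_force: 0.0
```

send_rows --deltas '[[[0.022,0.045,0.02],0.03],[[0.044,0.09,0.04],0.05],[[0.066,0.135,0.06],0.07],[[0.088,0.18,0.08],0.09],[[0.1,0.225,0.1],0.1]]'

```text
clock: 2.37
tool_pos: [0.5837, -0.0516, 0.2137]
orientation: [-180.0, -0.1, -10.1]
force: [1.2, 0.4, 0.3]
opening: 0.0544
gripper_force: 0.0
```

Run:
```python
from h import *
w=ctrl.snapshot("wrist"); save(w,"w1")
go(.61,-.085,.15,-10.5)
for X in ([.611,-.085,.011],[.611+.083*.983,-.085-.083*.182,0]): print(proj(w,X))
```

```text
go [0.0404 0.0286 0.0745] 0.0019 at [ 0.5826 -0.0566  0.2097] [179.88   0.23 -10.33] F [ 1.5 -4.  -1.2] op 0.0541 t 2.4167
[[349.98879616 189.46749602]]
[[352.04116001  85.33451174]]
```

View pics/w1.png

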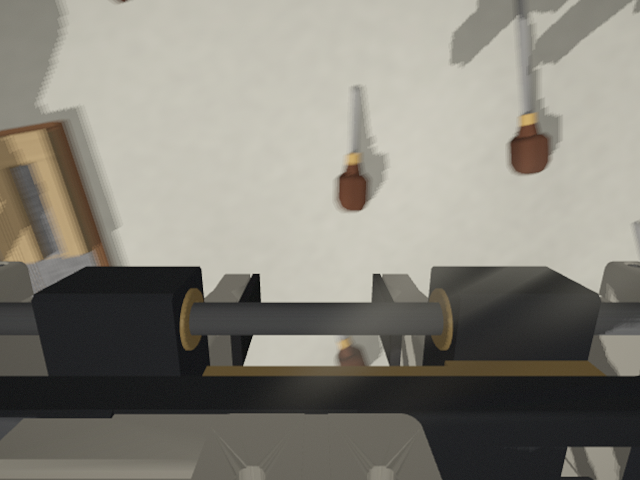

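The wrist view shows l54 with its handle at (352,187) and tip at (357,87), within about 2 mm of the prediction.

send_rows --deltas '[[[0.022,0.015,0.04],0.005],[[0.042,0.029,0.08],0.013],[[0.042,0.029,0.1],0.013],[[0.042,0.029,0.1],0.013],[[0.042,0.029,0.1],0.013]]'

```text
clock: 2.83
tool_pos: [0.6109, -0.0787, 0.1334]
orientation: [179.9, 0.1, -11.2]
force: [0.7, 0.8, 1.5]
opening: 0.0545
gripper_force: 0.0
```

Run:
```python
from h import *
w=ctrl.snapshot("wrist"); save(w,"w2"); np.save("w2.npy",w["color"])
go(.612,-.086,.0685,-11.5)
for X in ([.612,-.086,.011],[.612+.083*.983,-.086-.083*.182,0]): print(proj(w,X))
for d in ctrl.cut_out(w,"graver_l54")[:3]:
    ys,xs=np.nonzero(d["pixels"]); print(d["conf"],np.array(d["xy"])*[640,480],xs.min(),xs.max(),ys.min(),ys.max())
    i=ys.argmin(); print("tip",xs[i],ray(w,[[xs[i],ys[i]]],0), "row handle mid", [ (y,xs[ys==y].min(),xs[ys==y].max()) for y in range(ys.min(),ys.max(),12)])
```

```text
go [0.0021 0.0093 0.0829] 0.0036 at [ 0.6117 -0.0784  0.1348] [ 1.7999e+02 -3.0000e-02 -1.1170e+01] F [0.2 0.2 0.3] op 0.0545 t 2.8833
[[327.29486077 251.68061247]]
[[326.22882744 116.50699955]]
0.62 [324.096 242.688] 303 346 119 285
tip 322 [[ 0.6926731  -0.09830101  0.        ]] row handle mid [(119, np.int64(322), np.int64(324)), (131, np.int64(320), np.int64(327)), (143, np.int64(320), np.int64(328)), (155, np.int64(320), np.int64(328)), (167, np.int64(320), np.int64(329)), (179, np.int64(320), np.int64(328)), (191, np.int64(320), np.int64(329)), (203, np.int64(320), np.int64(329)), (215, np.int64(314), np.int64(334)), (227, np.int64(313), np.int64(336)), (239, np.int64(304), np.int64(345)), (251, np.int64(303), np.int64(345)), (263, np.int64(304), np.int64(345)), (275, np.int64(307), np.int64(343))]
0.56 [551.424 176.112] 528 587 0 232
tip 538 [[ 0.73150305 -0.2297733   0.        ]] row handle mid [(0, np.int64(538), np.int64(551)), (12, np.int64(538), np.int64(552)), (24, np.int64(540), np.int64(553)), (36, np.int64(539), np.int64(554)), (48, np.int64(541), np.int64(555)), (60, np.int64(541), np.int64(556)), (72, np.int64(543), np.int64(556)), (84, np.int64(543), np.int64(556)), (96, np.int64(544), np.int64(558)), (108, np.int64(545), np.int64(559)), (120, np.int64(546), np.int64(559)), (132, np.int64(546), np.int64(561)), (144, np.int64(546), np.int64(561)), (156, np.int64(544), np.int64(566)), (168, np.int64(543), np.int64(568)), (180, np.int64(541), np.int64(579)), (192, np.int64(528), np.int64(586)), (204, np.int64(529), np.int64(586)), (216, np.int64(530), np.int64(585)), (228, np.int64(538), np.int64(574))]
```

send_rows --deltas '[[[0.001,0.008,0.025],0],[[0.001,0.008,0.05],0],[[0.001,0.008,0.068],0],[[0.001,0.008,0.077],0],[[0.001,0.008,0.082],0]]'

```text
clock: 3.35
tool_pos: [0.6113, -0.0844, 0.0692]
orientation: [-180.0, -0.1, -11.1]
force: [0.7, -0.8, 0.1]
opening: 0.0543
gripper_force: 0.0
```

send_rows --deltas '[[[0,0,0],0],[[0,0,0],0],[[0,0,0],0],[[0,0,0],0],[[0,0,0],0]]' --gripper 0

```text
clock: 3.77
tool_pos: [0.6114, -0.0849, 0.0692]
orientation: [-180.0, -0.1, -11.2]
force: [-0.7, 1.3, 4.8]
opening: 0.0273
gripper_force: 30.1
```

send_rows --deltas '[[[0,0,-0.01],0],[[0,0,-0.03],0.0],[[0,0,-0.055],0.04],[[0,0,-0.08],-0.08],[[0,0,-0.1],-0.116]]'

```text
clock: 4.18
tool_pos: [0.6113, -0.085, 0.1506]
orientation: [180.0, -0.1, -0.5]
force: [-0.4, 1.1, -0.3]
opening: 0.0273
gripper_force: 30.0
```

Run:
```python
from h import *
go(.5685,.3534,.15,-.7)
```

```text
go [-0.0582 -0.5475  0.0007] 0.0023 at [ 0.6113 -0.085   0.1506] [ 1.8e+02 -7.0e-02 -4.9e-01] F [-0.4  1.1 -0.3] op 0.0273 t 4.1833
```

send_rows --deltas '[[[-0.003,-0.02,0],0],[[-0.006,-0.055,0],0],[[-0.01,-0.095,0],0],[[-0.015,-0.139,0],0],[[-0.0194,-0.183,0],0]]'

```text
clock: 4.6
tool_pos: [0.597, 0.0627, 0.1493]
orientation: [-180.0, -0.0, -0.8]
force: [0.0, 0.1, -0.6]
opening: 0.0268
gripper_force: 30.0
```

send_rows --deltas '[[[-0.0045,-0.043,0],0],[[-0.009,-0.086,0],0],[[-0.0135,-0.13,0],0],[[-0.018,-0.173,0],0],[[-0.023,-0.216,0],0]]'

```text
clock: 5.02
tool_pos: [0.5809, 0.2364, 0.1493]
orientation: [-180.0, -0.0, -0.8]
force: [1.0, 0.5, 0.3]
opening: 0.0272
gripper_force: 30.0
```

send_rows --deltas '[[[-0.004,-0.04,0],0],[[-0.008,-0.08,0],0],[[-0.012,-0.115,0],0],[[-0.015,-0.138,0],0],[[-0.0158,-0.1485,0],0.002]]'

```text
clock: 5.43
tool_pos: [0.5698, 0.3561, 0.1488]
orientation: [-180.0, -0.0, -0.8]
force: [-0.4, -1.0, 0.3]
opening: 0.0268
gripper_force: 30.0
```

send_rows --deltas '[[[0,0,0.01],0],[[0,0,0.02],0],[[0,0,0.03],0],[[0,0,0.04],0],[[0,0,0.04],0]]'

```text
clock: 5.85
tool_pos: [0.5695, 0.3516, 0.1138]
orientation: [179.9, 0.2, -1.0]
force: [-0.4, -0.4, -0.7]
opening: 0.0272
gripper_force: 30.0
```

Run:
```python
from h import *
w=ctrl.snapshot("wrist"); save(w,"w3")
go(.5685,.3534,.0802,-.7)
```

```text
go [-0.0017 -0.0017  0.0433] -0.0036 at [0.5699 0.352  0.1149] [ 1.7988e+02  1.1000e-01 -1.0200e+00] F [0.1 0.5 0.4] op 0.0269 t 5.9
```

View pics/w3.png

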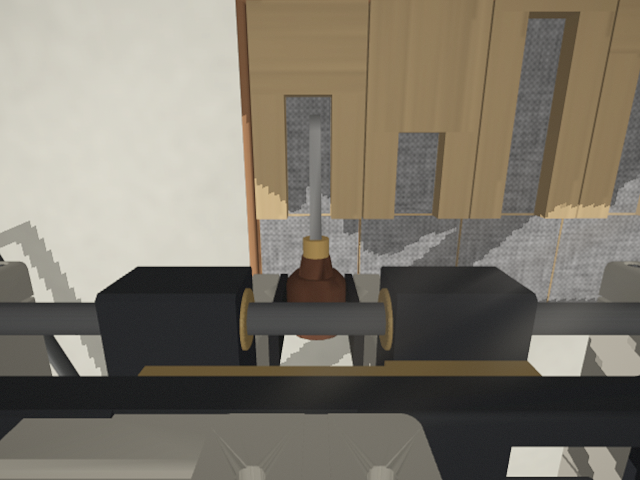

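The wrist view shows l54 level in the gripper with its tip at (316,115). The slot floor spans columns 285–332 with its blind end at row 96. I'll measure the slot from these pixels.

Run:
```python
from h import *
w=ctrl.snapshot("wrist"); print(w["cx"])
# slot l54 mouth edge/wood-top points, blind end corners ; and l90 blind end
print(ray(w,[[285,96],[332,96],[285,212],[332,212]],.021).round(4))
print("pred mid end/mouth",[np.round([.5693+x,.3534-.0128*x],4) for x in (.093,.03)])
print(proj(w,[[.5693+.093,.3522,.021],[.5693+.03,.353,.021]]))
```

```text
315.8349357612254
[[0.6626 0.3662 0.021 ]
 [0.6622 0.3429 0.021 ]
 [0.6042 0.3686 0.021 ]
 [0.6038 0.3432 0.021 ]]
pred mid end/mouth [array([0.6623, 0.3522]), array([0.5993, 0.353 ])]
[[313.22375057  96.15220847]
 [313.98746766 220.45138577]]
```

send_rows --deltas '[[[-0.001,-0.0037,0.01],-0.003],[[-0.001,-0.0037,0.02],-0.003],[[-0.001,-0.0037,0.03],-0.003],[[-0.001,-0.0037,0.037],-0.003],[[-0.001,-0.0037,0.041],-0.003]]'

```text
clock: 6.37
tool_pos: [0.569, 0.3562, 0.0821]
orientation: [179.9, 0.1, -0.7]
force: [0.7, -0.6, -0.1]
opening: 0.0272
gripper_force: 30.0
```

send_rows --deltas '[[[0,0,0.0005],0],[[0,0,0.001],0],[[0,0,0.0015],0],[[0,0,0.0015],0],[[0,0,0.0015],0]]'

```text
clock: 6.78
tool_pos: [0.5696, 0.3568, 0.0828]
orientation: [-180.0, -0.0, -0.7]
force: [0.7, -0.9, 0.1]
opening: 0.0275
gripper_force: 30.0
```

Run:
```python
from h import *
w=ctrl.snapshot("wrist"); save(w,"w4")
go(.5688,.355,.0802,-.7)
```

```text
go [-0.0009  0.0021  0.0032] 0.0003 at [0.5696 0.3567 0.0828] [-1.7998e+02 -2.0000e-02 -6.8000e-01] F [ 0.1  0.9 -0.3] op 0.0272 t 6.8333
```

View pics/w4.png

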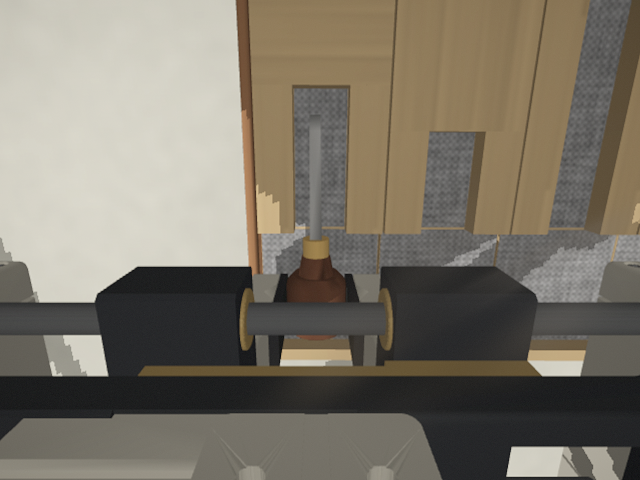

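l54 is in its slot: the blade is at column 316 between edges 293 and 349, and about 2.6 mm remain to the felt.

send_rows --deltas '[[[-0.0009,0.002,0.001],0],[[-0.0009,0.002,0.002],0],[[-0.0009,0.002,0.0028],0],[[-0.0009,0.002,0.0032],0],[[-0.0009,0.002,0.0032],0]]'

```text
clock: 7.25
tool_pos: [0.5687, 0.3549, 0.0803]
orientation: [180.0, 0.0, -0.7]
force: [-2.1, -0.9, 3.7]
opening: 0.0272
gripper_force: 30.0
```

Run:
```python
from h import *
go(.5688,.355,.0802,-.7)
```

```text
go [ 0.0002 -0.0001  0.0001] 0.0003 at [0.5687 0.3549 0.0803] [179.99   0.    -0.67] F [-2.1 -0.9  3.7] op 0.0272 t 7.25
```

send_rows --deltas '[[[0,0,0],0],[[0,0,0],0],[[0,0,0],0],[[0,0,0],0],[[0,0,0],0]]' --gripper 0.43

```text
clock: 7.67
tool_pos: [0.5687, 0.355, 0.0797]
orientation: [180.0, 0.0, -0.7]
force: [0.3, 0.4, 0.1]
opening: 0.0377
gripper_force: 0.0
```

send_rows --deltas '[[[0,0,-0.01],0],[[0,0,-0.03],0.0],[[0,0,-0.06],0],[[0,0,-0.09],0],[[0,0,-0.11],0]]'

```text
clock: 8.08
tool_pos: [0.5693, 0.3555, 0.1709]
orientation: [-179.9, -0.1, -0.7]
force: [0.1, 0.1, 0.2]
opening: 0.0377
gripper_force: 0.0
```

send_rows --deltas '[[[0.003,0.03,0],0],[[0.006,0.075,0],0],[[0.01,0.12,0],0],[[0.014,0.165,0],0],[[0.018,0.21,0],0]]' --gripper 0.62

```text
clock: 8.5
tool_pos: [0.581, 0.1855, 0.1687]
orientation: [-180.0, -0.0, -0.6]
force: [0.6, 0.1, -0.5]
opening: 0.0539
gripper_force: 0.0
```

send_rows --deltas '[[[0.004,0.048,0],0],[[0.008,0.096,0],0],[[0.012,0.144,0],0],[[0.016,0.192,0],0],[[0.02,0.24,0],0]]'

```text
clock: 8.92
tool_pos: [0.5949, -0.007, 0.1688]
orientation: [-180.0, -0.1, -0.6]
force: [0.5, 0.4, 0.2]
opening: 0.0543
gripper_force: 0.0
```

send_rows --deltas '[[[0.004,0.048,0],0],[[0.008,0.096,0],0],[[0.012,0.144,0],0],[[0.016,0.192,0],0],[[0.02,0.23,0],0]]'

```text
clock: 9.33
tool_pos: [0.6086, -0.1922, 0.1687]
orientation: [180.0, -0.0, -0.7]
force: [0.6, 0.2, -0.4]
opening: 0.054
gripper_force: 0.0
```

send_rows --deltas '[[[0.001,0.03,0],0],[[0.003,0.056,0.01],0],[[0.003,0.056,0.02],0],[[0.003,0.056,0.03],-0.015],[[0.003,0.056,0.03],-0.015]]'

```text
clock: 9.75
tool_pos: [0.6095, -0.234, 0.1421]
orientation: [-180.0, 0.2, 0.8]
force: [-0.0, 0.1, 0.4]
opening: 0.0541
gripper_force: 0.0
```

```bash
cat >> h.py <<'E'
def look(x,y,yaw,L,name):
    w=ctrl.snapshot("wrist"); go(x,y,.0685,yaw)
    a=np.radians(yaw); g=lambda s,z:[x+s*np.cos(a),y+s*np.sin(a),z]
    print("pred origin,tip",proj(w,[g(0,.011),g(L,0)]).round())
    for d in ctrl.cut_out(w,name)[:3]:
        ys,xs=np.nonzero(d["pixels"]); m=lambda y:(int(xs[ys==y].min()),int(xs[ys==y].max()))
        i=ys.argmin(); b=ys.max()
        tip=ray(w,[[xs[ys==ys[i]].mean(),ys[i]]],0)[0]; wd=[sum(ys==y) for y in range(ys.min(),b+1)]
        k=np.array(wd)>.85*max(wd); r=np.arange(ys.min(),b+1)[k]; hc=[np.mean([m(y) for y in r]),r.mean()]
        h=ray(w,[hc],.014)[0]
        print(round(d["conf"],2),"rows",ys.min(),b,"tip",tip[:2].round(4),"handle px",np.round(hc),h[:2].round(4),"yaw",np.degrees(np.arctan2(tip[1]-h[1],tip[0]-h[0])).round(1))
    return w
E
python3 - <<'E'
from h import *
look(.619,-.234,.7,.119,"graver_l90")
t=ctrl.snapshot("top"); save(t,"top1")
E
```

```text
go [0.0115 0.0006 0.0931] 0.0004 at [ 0.61   -0.2336  0.143 ] [-1.7998e+02  1.1000e-01  7.3000e-01] F [-0.  -0.7 -0.2] op 0.0542 t 9.8
pred origin,tip [[317. 238.]
 [318.  42.]]
0.96 rows 48 271 tip [ 0.7347 -0.2325] handle px [316. 243.] [ 0.6162 -0.2332] yaw 0.4
0.85 rows 186 266 tip [ 0.6534 -0.3584] handle px [512. 264.] [ 0.6031 -0.3641] yaw 6.5
```

send_rows --deltas '[[[0.006,0,0.025],0.003],[[0.006,0,0.05],0.003],[[0.006,0,0.074],0.003],[[0.006,0,0.087],0.003],[[0.006,0,0.092],0.003]]'

```text
clock: 10.32
tool_pos: [0.6148, -0.2334, 0.0689]
orientation: [-180.0, 0.1, 0.5]
force: [0.4, 0.1, 0.1]
opening: 0.0547
gripper_force: 0.0
```

send_rows --deltas '[[[0,0,0],0],[[0,0,0],0],[[0,0,0],0],[[0,0,0],0],[[0,0,0],0]]' --gripper 0

```text
clock: 10.73
tool_pos: [0.6159, -0.2343, 0.0713]
orientation: [180.0, -0.1, 0.4]
force: [-0.8, 0.0, 4.4]
opening: 0.0275
gripper_force: 30.1
```

View pics/top1.png

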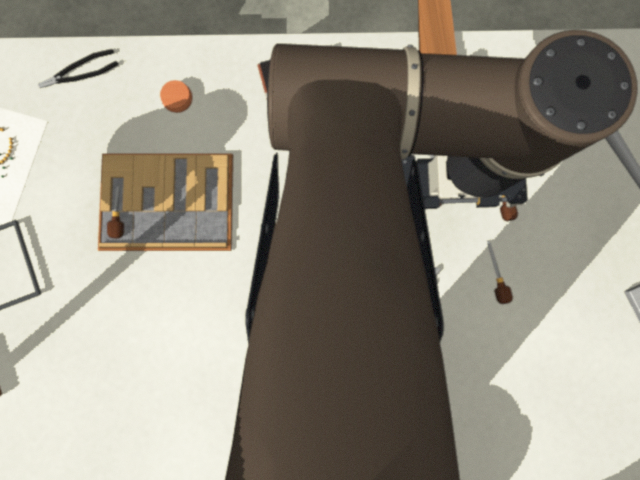

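Top view: l54 lies in its slot at (116,215), handle in the trough. l90 is gripped.

send_rows --deltas '[[[0,0,-0.01],0],[[0,0,-0.03],0.0],[[0,0,-0.055],0.005],[[0,0,-0.08],0.01],[[0,0,-0.105],0.013]]'

```text
clock: 11.15
tool_pos: [0.6152, -0.2344, 0.1559]
orientation: [180.0, -0.0, -0.8]
force: [-0.7, -0.3, 0.1]
opening: 0.0272
gripper_force: 30.0
```

send_rows --deltas '[[[-0.003,-0.02,0],0],[[-0.006,-0.06,0],0],[[-0.01,-0.105,0],0],[[-0.015,-0.15,0],0],[[-0.02,-0.195,0],0]]'

```text
clock: 11.57
tool_pos: [0.6011, -0.0769, 0.1552]
orientation: [-180.0, -0.1, -0.8]
force: [0.6, 0.5, -0.4]
opening: 0.0267
gripper_force: 30.0
```

send_rows --deltas '[[[-0.0045,-0.046,0],0],[[-0.009,-0.092,0],0],[[-0.0135,-0.138,0],0],[[-0.018,-0.184,0],0],[[-0.023,-0.23,0],0]]'

```text
clock: 11.98
tool_pos: [0.5852, 0.1079, 0.1553]
orientation: [-180.0, -0.1, -0.8]
force: [0.7, -0.8, 0.3]
opening: 0.0273
gripper_force: 30.0
```

send_rows --deltas '[[[-0.004,-0.043,0],0],[[-0.008,-0.085,0],0],[[-0.012,-0.125,0],0],[[-0.015,-0.155,0],0],[[-0.017,-0.166,0],0]]'

```text
clock: 12.4
tool_pos: [0.5736, 0.2425, 0.1552]
orientation: [-179.9, -0.1, -0.6]
force: [0.7, -1.1, -0.7]
opening: 0.0274
gripper_force: 30.0
```

send_rows --deltas '[[[0,0,0.01],0],[[0,0,0.02],0],[[0,0,0.03],0],[[0,0,0.04],0],[[0,0,0.045],0]]'

```text
clock: 12.82
tool_pos: [0.5732, 0.2375, 0.1165]
orientation: [179.9, 0.1, -0.9]
force: [0.2, 0.3, -1.1]
opening: 0.0268
gripper_force: 30.0
```

Run:
```python
from h import *
w=ctrl.snapshot("wrist"); save(w,"w5")
go(.5678,.2386,.083,-.7)
print(proj(w,[[.5678+.129,.2369,.021],[.5678+.03,.2382,.021]]))
```

```text
go [-0.0065 -0.0013  0.0415] -0.0017 at [0.5731 0.2376 0.1162] [ 1.799e+02  1.400e-01 -8.600e-01] F [-0.1 -0.2 -0.3] op 0.0274 t 12.8667
[[314.54270209  26.47596251]
 [314.95939205 228.35074809]]
```

View pics/w5.png

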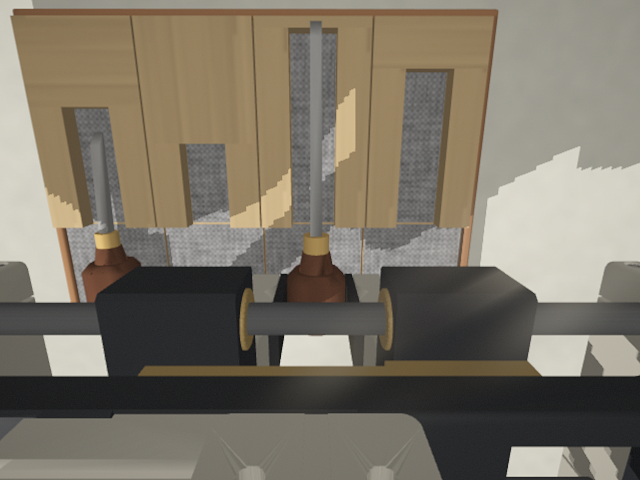

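l90 is over its slot, whose edges are at columns 289 and 338. It has to move back 5 mm before going down.

send_rows --deltas '[[[-0.004,-0.001,0],0],[[-0.0065,-0.0013,0.005],-0.002],[[-0.0065,-0.0013,0.015],-0.002],[[-0.0065,-0.0013,0.025],-0.002],[[-0.0065,-0.0013,0.034],-0.002]]'

```text
clock: 13.28
tool_pos: [0.5683, 0.2402, 0.0903]
orientation: [-180.0, 0.0, -0.6]
force: [-0.4, 0.3, 0.8]
opening: 0.0268
gripper_force: 30.0
```

send_rows --deltas '[[[0,0,0.001],0],[[0,0,0.002],0],[[0,0,0.003],0],[[0,0,0.003],0],[[0,0,0.003],0]]'

```text
clock: 13.7
tool_pos: [0.5687, 0.2404, 0.0889]
orientation: [-180.0, -0.0, -0.6]
force: [0.3, -0.7, -1.2]
opening: 0.0269
gripper_force: 30.0
```

Run:
```python
from h import *
go(.5678,.2386,.082,-.7)
```

```text
go [-0.0011  0.0022  0.0086] 0.0013 at [0.5687 0.2404 0.0889] [-1.7999e+02 -2.0000e-02 -5.8000e-01] F [ 0.3 -0.7 -1.2] op 0.0269 t 13.7
```

send_rows --deltas '[[[-0.001,0.002,0.002],0],[[-0.001,0.002,0.004],0],[[-0.001,0.002,0.006],0],[[-0.001,0.002,0.007],0],[[-0.001,0.002,0.0075],0]]'

```text
clock: 14.12
tool_pos: [0.5676, 0.2386, 0.0825]
orientation: [180.0, 0.0, -0.6]
force: [-0.2, -0.4, 0.1]
opening: 0.027
gripper_force: 30.0
```

send_rows --deltas '[[[0,0,0.0003],0],[[0,0,0.0006],0],[[0,0,0.0009],0],[[0,0,0.001],0],[[0,0,0.001],0]]'

```text
clock: 14.53
tool_pos: [0.5677, 0.2386, 0.0823]
orientation: [180.0, -0.0, -0.6]
force: [-2.0, -0.8, 5.1]
opening: 0.027
gripper_force: 30.0
```

send_rows --deltas '[[[0,0,0],0],[[0,0,0],0],[[0,0,0],0],[[0,0,0],0],[[0,0,0],0]]' --gripper 0.43

```text
clock: 14.95
tool_pos: [0.5677, 0.2387, 0.0817]
orientation: [180.0, 0.0, -0.6]
force: [0.1, 0.2, -0.8]
opening: 0.038
gripper_force: 0.0
```

send_rows --deltas '[[[0,0,-0.01],0],[[0,0,-0.03],0.0],[[0,0,-0.06],0],[[0,0,-0.09],0],[[0,0,-0.11],0]]'

```text
clock: 15.37
tool_pos: [0.5684, 0.239, 0.1727]
orientation: [-179.9, -0.1, -0.6]
force: [0.5, 0.1, -0.1]
opening: 0.0378
gripper_force: 0.0
```

send_rows --deltas '[[[0.001,0.03,0],0],[[0.003,0.075,0],0],[[0.005,0.12,0],0],[[0.006,0.165,0],0],[[0.008,0.21,0],0]]' --gripper 0.62

```text
clock: 15.78
tool_pos: [0.5721, 0.0692, 0.1707]
orientation: [-180.0, -0.0, -0.5]
force: [0.8, -0.8, 0.8]
opening: 0.0541
gripper_force: 0.0
```

send_rows --deltas '[[[0.002,0.048,0],0],[[0.004,0.096,0],0],[[0.006,0.144,0],0],[[0.008,0.192,0],0],[[0.01,0.24,0],0]]'

```text
clock: 16.2
tool_pos: [0.5783, -0.1233, 0.1707]
orientation: [-180.0, -0.1, -0.6]
force: [1.0, 0.2, -0.0]
opening: 0.0545
gripper_force: 0.0
```

send_rows --deltas '[[[0.002,0.048,0],0],[[0.004,0.096,0],0],[[0.006,0.144,0],0],[[0.008,0.192,0],0],[[0.01,0.235,0],0]]'

```text
clock: 16.62
tool_pos: [0.5842, -0.3119, 0.1706]
orientation: [180.0, -0.0, -0.6]
force: [0.8, 0.3, 0.4]
opening: 0.0547
gripper_force: 0.0
```

send_rows --deltas '[[[0,0.04,0],-0.04],[[0,0.08,0.01],-0.08],[[0,0.08,0.02],-0.12],[[0,0.08,0.03],-0.149],[[0,0.08,0.03],-0.149]]'

```text
clock: 17.03
tool_pos: [0.5826, -0.3741, 0.1442]
orientation: [-179.9, 0.1, 12.8]
force: [-0.1, 1.6, -0.9]
opening: 0.0545
gripper_force: 0.0
```

Run:
```python
from h import *
look(.591,-.373,12.8,.065,"graver_l36")
```

```text
go [0.0099 0.0013 0.096 ] -0.0007 at [ 0.5832 -0.3738  0.1453] [-1.7995e+02  9.0000e-02  1.2730e+01] F [ 0.8 -0.2  0.3] op 0.0543 t 17.0833
pred origin,tip [[319. 239.]
 [319. 138.]]
0.81 rows 140 268 tip [ 0.6526 -0.3572] handle px [314. 242.] [ 0.589  -0.3705] yaw 11.8
```

send_rows --deltas '[[[0.0065,-0.002,0.025],0.006],[[0.0065,-0.002,0.05],0.006],[[0.0065,-0.002,0.075],0.006],[[0.0065,-0.002,0.089],0.006],[[0.0065,-0.002,0.095],0.006]]'

```text
clock: 17.55
tool_pos: [0.5882, -0.3701, 0.0687]
orientation: [-179.9, 0.1, 12.3]
force: [-0.7, 0.7, 0.5]
opening: 0.0545
gripper_force: 0.0
```

send_rows --deltas '[[[0,0,0],0],[[0,0,0],0],[[0,0,0],0],[[0,0,0],0],[[0,0,0],0]]' --gripper 0

```text
clock: 17.97
tool_pos: [0.5891, -0.3711, 0.071]
orientation: [179.9, -0.1, 12.3]
force: [-0.6, 1.3, 4.6]
opening: 0.027
gripper_force: 30.1
```

send_rows --deltas '[[[0,0,-0.01],0],[[0,0,-0.03],0.0],[[0,0,-0.055],0.05],[[0,0,-0.08],0.1],[[0,0,-0.105],0.141]]'

```text
clock: 18.38
tool_pos: [0.5885, -0.3709, 0.1555]
orientation: [180.0, -0.0, -0.6]
force: [-0.1, -0.3, -0.3]
opening: 0.0267
gripper_force: 30.0
```

Run:
```python
from h import *
go(.5675,.2966,.155,-.7)
```

```text
go [-3.55e-02 -8.34e-01  5.00e-04] 0.0007 at [ 0.5885 -0.3709  0.1555] [ 1.7999e+02 -1.0000e-02 -6.4000e-01] F [-0.1 -0.3 -0.3] op 0.0267 t 18.3833
```

send_rows --deltas '[[[-0.001,-0.02,0],0],[[-0.003,-0.06,0],0],[[-0.005,-0.105,0],0],[[-0.006,-0.15,0],0],[[-0.008,-0.195,0],0]]'

```text
clock: 18.8
tool_pos: [0.5829, -0.2134, 0.1545]
orientation: [180.0, -0.0, -0.4]
force: [1.8, 0.2, -0.4]
opening: 0.0271
gripper_force: 30.0
```

send_rows --deltas '[[[-0.002,-0.048,0],0],[[-0.004,-0.096,0],0],[[-0.006,-0.144,0],0],[[-0.008,-0.192,0],0],[[-0.01,-0.24,0],0]]'

```text
clock: 19.22
tool_pos: [0.5761, -0.0208, 0.1546]
orientation: [-180.0, -0.0, -0.4]
force: [0.4, 0.3, -0.0]
opening: 0.0272
gripper_force: 30.0
```

send_rows --deltas '[[[-0.002,-0.048,0],0],[[-0.004,-0.096,0],0],[[-0.006,-0.144,0],0],[[-0.008,-0.192,0],0],[[-0.01,-0.24,0],0]]'

```text
clock: 19.63
tool_pos: [0.5694, 0.1714, 0.1546]
orientation: [-180.0, -0.0, -0.4]
force: [1.5, -0.3, -0.3]
opening: 0.0272
gripper_force: 30.0
```

send_rows --deltas '[[[-0.002,-0.042,0],0],[[-0.004,-0.085,0],0],[[-0.005,-0.125,0],0],[[-0.006,-0.15,0],0],[[-0.0065,-0.159,0],0]]'

```text
clock: 20.05
tool_pos: [0.5654, 0.2996, 0.1543]
orientation: [-180.0, -0.0, -0.2]
force: [0.5, -0.4, 0.3]
opening: 0.027
gripper_force: 30.0
```

send_rows --deltas '[[[0,0,0.01],0],[[0,0,0.02],0],[[0,0,0.03],0],[[0,0,0.04],0],[[0,0,0.045],0]]'

```text
clock: 20.47
tool_pos: [0.5652, 0.2948, 0.1161]
orientation: [179.9, 0.1, -0.5]
force: [-0.7, -0.9, 0.0]
opening: 0.0272
gripper_force: 30.0
```

Run:
```python
from h import *
w=ctrl.snapshot("wrist"); save(w,"w6")
go(.5685,.2966,.0825,-.7)
print(proj(w,[[.5685+.075,.2956,.021],[.5685+.03,.2962,.021]]))
```

```text
go [ 0.0043 -0.0023  0.0415] 0.0023 at [0.5651 0.2949 0.1157] [ 1.7989e+02  1.3000e-01 -4.9000e-01] F [-0.7 -1.1 -0.6] op 0.0273 t 20.5167
[[314.1101692  126.1917997 ]
 [313.78975454 213.03683361]]
```

View pics/w6.png

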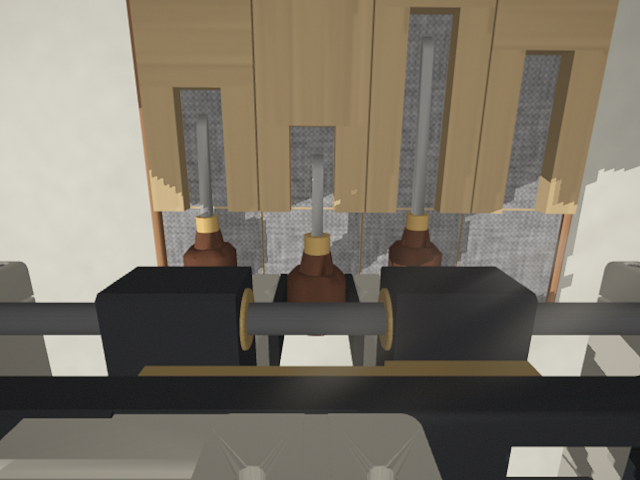

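l36 is over its slot, whose edges are at columns 290 and 336 with the blade at 317. l54 and l90 are seated on either side. I'll lower it with the same correction as before.

send_rows --deltas '[[[0.004,-0.001,0],0.002],[[0.004,-0.002,0.005],0.002],[[0.004,-0.002,0.015],0.002],[[0.004,-0.002,0.025],0.002],[[0.004,-0.002,0.034],0.002]]'

```text
clock: 20.93
tool_pos: [0.5687, 0.298, 0.0897]
orientation: [180.0, 0.0, -0.6]
force: [-0.3, -0.3, -1.1]
opening: 0.0271
gripper_force: 30.0
```

send_rows --deltas '[[[0,0,0.001],0],[[0,0,0.002],0],[[0,0,0.003],0],[[0,0,0.003],0],[[0,0,0.003],0]]'

```text
clock: 21.35
tool_pos: [0.569, 0.2983, 0.0886]
orientation: [-180.0, -0.0, -0.6]
force: [0.2, -0.1, 0.6]
opening: 0.0271
gripper_force: 30.0
```

Run:
```python
from h import *
go(.5685,.2966,.082,-.7)
```

```text
go [-0.0006  0.0021  0.0082] 0.0013 at [0.569  0.2983 0.0886] [-1.7998e+02 -2.0000e-02 -5.8000e-01] F [ 0.2 -0.1  0.6] op 0.0271 t 21.35
```

send_rows --deltas '[[[-0.0005,0.002,0.002],0],[[-0.0005,0.002,0.004],0],[[-0.0005,0.002,0.006],0],[[-0.0005,0.002,0.007],0],[[-0.0005,0.002,0.0075],0]]'

```text
clock: 21.77
tool_pos: [0.5684, 0.2964, 0.0821]
orientation: [180.0, 0.0, -0.6]
force: [-0.1, -0.2, 0.1]
opening: 0.0271
gripper_force: 30.0
```

send_rows --deltas '[[[0,0,0.0003],0],[[0,0,0.0006],0],[[0,0,0.0009],0],[[0,0,0.001],0],[[0,0,0.001],0]]'

```text
clock: 22.18
tool_pos: [0.5684, 0.2965, 0.082]
orientation: [180.0, -0.0, -0.6]
force: [-2.3, -0.4, 5.7]
opening: 0.0271
gripper_force: 30.0
```

send_rows --deltas '[[[0,0,0],0],[[0,0,0],0],[[0,0,0],0],[[0,0,0],0],[[0,0,0],0]]' --gripper 0.42

```text
clock: 22.6
tool_pos: [0.5685, 0.2965, 0.0813]
orientation: [180.0, 0.0, -0.6]
force: [-1.0, -0.8, 0.8]
opening: 0.037
gripper_force: 0.0
```

send_rows --deltas '[[[0,0,-0.01],0],[[0,0,-0.03],0.0],[[0,0,-0.06],0],[[0,0,-0.09],0],[[0,0,-0.11],0]]'

```text
clock: 23.02
tool_pos: [0.5691, 0.2969, 0.1724]
orientation: [-179.9, -0.1, -0.6]
force: [0.8, 0.3, 0.3]
opening: 0.037
gripper_force: 0.0
```

send_rows --deltas '[[[-0.006,0.03,0],0],[[-0.015,0.073,0],0],[[-0.023,0.113,0],0],[[-0.031,0.153,0],0],[[-0.04,0.195,0],0]]' --gripper 0.62

```text
clock: 23.43
tool_pos: [0.5345, 0.1397, 0.1702]
orientation: [-180.0, -0.0, -0.5]
force: [0.0, -0.7, 0.4]
opening: 0.0539
gripper_force: 0.0
```

send_rows --deltas '[[[-0.01,0.048,0],0],[[-0.02,0.096,0],0],[[-0.03,0.144,0],0],[[-0.04,0.192,0],0],[[-0.05,0.24,0],0]]'

```text
clock: 23.85
tool_pos: [0.4923, -0.0523, 0.1703]
orientation: [-180.0, -0.1, -0.6]
force: [2.0, -0.1, 0.5]
opening: 0.0541
gripper_force: 0.0
```

send_rows --deltas '[[[-0.01,0.048,0],0],[[-0.02,0.096,0],0],[[-0.03,0.144,0],0],[[-0.04,0.192,0],0],[[-0.05,0.24,0],0]]'

```text
clock: 24.27
tool_pos: [0.4504, -0.2441, 0.1704]
orientation: [180.0, -0.1, -0.6]
force: [1.6, -0.1, -0.2]
opening: 0.0545
gripper_force: 0.0
```

send_rows --deltas '[[[-0.01,0.045,0],-0.04],[[-0.02,0.09,0.01],-0.08],[[-0.028,0.13,0.02],-0.12],[[-0.028,0.138,0.03],-0.153],[[-0.028,0.138,0.03],-0.153]]'

```text
clock: 24.68
tool_pos: [0.4261, -0.3543, 0.1443]
orientation: [-179.9, 0.1, 13.1]
force: [-0.5, 0.3, -0.2]
opening: 0.0543
gripper_force: 0.0
```

Run:
```python
from h import *
look(.436,-.354,13.3,.101,"graver_l72")
```

```text
go [0.0114 0.0036 0.0957] -0.0033 at [ 0.4266 -0.3533  0.145 ] [-1.7995e+02  7.0000e-02  1.3000e+01] F [0.5 1.  0.7] op 0.0544 t 24.7333
pred origin,tip [[320. 237.]
 [320.  75.]]
0.78 rows 75 264 tip [ 0.5347 -0.3316] handle px [318. 236.] [ 0.4366 -0.3521] yaw 11.8
```

send_rows --deltas '[[[0.0105,0.0015,0.025],0.008],[[0.0105,0.0015,0.05],0.008],[[0.0105,0.0015,0.075],0.008],[[0.0105,0.0015,0.089],0.008],[[0.0105,0.0015,0.095],0.008]]'

```text
clock: 25.2
tool_pos: [0.4359, -0.3503, 0.0687]
orientation: [-179.9, 0.1, 12.5]
force: [0.1, 0.1, 0.9]
opening: 0.0543
gripper_force: 0.0
```

send_rows --deltas '[[[0,0,0],0],[[0,0,0],0],[[0,0,0],0],[[0,0,0],0],[[0,0,0],0]]' --gripper 0

```text
clock: 25.62
tool_pos: [0.4364, -0.3518, 0.0705]
orientation: [179.9, -0.1, 12.5]
force: [-0.2, 1.7, 5.7]
opening: 0.0267
gripper_force: 30.1
```

send_rows --deltas '[[[0,0,-0.01],0],[[0,0,-0.03],0.0],[[0,0,-0.055],0.05],[[0,0,-0.08],0.1],[[0,0,-0.105],0.143]]'

```text
clock: 26.03
tool_pos: [0.4357, -0.3518, 0.1551]
orientation: [180.0, -0.0, -0.6]
force: [0.7, -0.3, -0.0]
opening: 0.0273
gripper_force: 30.0
```

Run:
```python
from h import *
go(.567,.1806,.155,-.7)
```

```text
go [ 1.567e-01 -6.673e-01  1.000e-04] 0.0006 at [ 0.4357 -0.3518  0.1551] [ 1.7999e+02 -1.0000e-02 -6.5000e-01] F [ 0.7 -0.3 -0. ] op 0.0273 t 26.0333
```

send_rows --deltas '[[[0.005,-0.02,0],0],[[0.014,-0.06,0],0],[[0.024,-0.103,0],0],[[0.034,-0.146,0],0],[[0.045,-0.19,0],0]]'

```text
clock: 26.45
tool_pos: [0.4729, -0.1988, 0.1544]
orientation: [180.0, -0.1, -0.5]
force: [0.8, 0.1, -0.0]
opening: 0.0271
gripper_force: 30.0
```

send_rows --deltas '[[[0.011,-0.047,0],0],[[0.022,-0.094,0],0],[[0.033,-0.141,0],0],[[0.044,-0.188,0],0],[[0.056,-0.237,0],0]]'

```text
clock: 26.87
tool_pos: [0.5191, -0.009, 0.1545]
orientation: [-180.0, -0.1, -0.4]
force: [1.5, 0.3, -0.9]
opening: 0.0272
gripper_force: 30.0
```

send_rows --deltas '[[[0.011,-0.047,0],0],[[0.022,-0.094,0],0],[[0.033,-0.141,0],0],[[0.044,-0.188,0],0],[[0.055,-0.228,0],0]]'

```text
clock: 27.28
tool_pos: [0.5646, 0.1739, 0.1545]
orientation: [-180.0, -0.1, -0.4]
force: [1.1, -0.1, 1.3]
opening: 0.027
gripper_force: 30.0
```

send_rows --deltas '[[[0.001,-0.01,0.005],0],[[0.001,-0.012,0.02],0],[[0.001,-0.012,0.035],0],[[0.001,-0.012,0.045],0],[[0.001,-0.012,0.045],0]]'

```text
clock: 27.7
tool_pos: [0.5643, 0.1802, 0.1161]
orientation: [179.9, 0.1, -0.4]
force: [-0.6, -0.1, -0.2]
opening: 0.0273
gripper_force: 30.0
```

Run:
```python
from h import *
w=ctrl.snapshot("wrist"); save(w,"w7")
go(.5675,.1806,.0825,-.7)
print(proj(w,[[.567+.111,.1794,.021],[.567+.03,.1802,.021]]))
```

```text
go [ 0.0034 -0.0005  0.0432] 0.003 at [0.5648 0.1803 0.1171] [ 1.7994e+02  8.0000e-02 -4.3000e-01] F [1.3 0.8 0.4] op 0.0271 t 27.75
[[316.85725122  48.89794115]
 [316.32792215 213.84511147]]
```

View pics/w7.png

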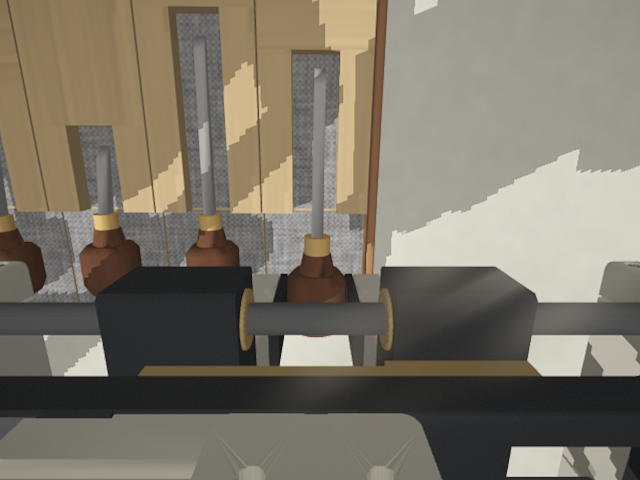

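l72 is over its slot, whose edges are at columns 292 and 340 with the blade at 319. The other three are seated.

send_rows --deltas '[[[0.003,0,0],0.003],[[0.003,0,0.007],0.003],[[0.003,0,0.017],0.003],[[0.003,0,0.027],0.003],[[0.003,0,0.036],0.003]]'

```text
clock: 28.17
tool_pos: [0.5675, 0.1807, 0.0878]
orientation: [180.0, 0.0, -0.7]
force: [0.2, -0.7, -0.4]
opening: 0.0273
gripper_force: 30.0
```

send_rows --deltas '[[[0,0,0.001],0],[[0,0,0.002],0],[[0,0,0.003],0],[[0,0,0.003],0],[[0,0,0.003],0]]'

```text
clock: 28.58
tool_pos: [0.5678, 0.1811, 0.0865]
orientation: [-180.0, -0.0, -0.7]
force: [-0.5, 0.3, 0.0]
opening: 0.0273
gripper_force: 30.0
```

Run:
```python
from h import *
go(.5675,.1806,.0815,-.7)
```

```text
go [-0.0004  0.0006  0.0062] 0.0003 at [0.5678 0.1811 0.0865] [-1.7999e+02 -2.0000e-02 -6.7000e-01] F [-0.5  0.3  0. ] op 0.0273 t 28.5833
```

send_rows --deltas '[[[0,0,0.002],0],[[0,0,0.0035],0],[[0,0,0.005],0],[[0,0,0.0055],0],[[0,0,0.0055],0]]'

```text
clock: 29.0
tool_pos: [0.5676, 0.1809, 0.0817]
orientation: [180.0, 0.0, -0.7]
force: [-0.1, -0.9, -0.6]
opening: 0.027
gripper_force: 30.0
```

send_rows --deltas '[[[0,0,0.0003],0],[[0,0,0.0006],0],[[0,0,0.0009],0],[[0,0,0.001],0],[[0,0,0.001],0]]'

```text
clock: 29.42
tool_pos: [0.5677, 0.181, 0.0815]
orientation: [-180.0, -0.0, -0.7]
force: [-2.3, -0.5, 4.5]
opening: 0.027
gripper_force: 30.0
```

Contact is felt at 4.5 N, so I'll release, rise, move back toward the start and check from above.

send_rows --deltas '[[[0,0,0],0],[[0,0,0],0],[[0,0,0],0],[[0,0,0],0],[[0,0,0],0]]' --gripper 0.42

```text
clock: 29.83
tool_pos: [0.5676, 0.1809, 0.0808]
orientation: [180.0, 0.0, -0.7]
force: [-0.2, 0.6, -0.2]
opening: 0.0367
gripper_force: 0.0
```

send_rows --deltas '[[[0,0,-0.01],0],[[0,0,-0.04],0.0],[[0,0,-0.08],0],[[0,0,-0.12],0],[[0,0,-0.16],0]]'

```text
clock: 30.25
tool_pos: [0.5674, 0.1808, 0.211]
orientation: [180.0, 0.0, -0.7]
force: [-0.0, 0.2, -0.9]
opening: 0.0368
gripper_force: 0.0
```

send_rows --deltas '[[[0,0.045,0],0],[[0,0.09,0],0],[[0,0.135,0],0],[[0,0.18,0],0],[[0,0.22,0],0]]'

```text
clock: 30.67
tool_pos: [0.5652, 0.0032, 0.21]
orientation: [-180.0, -0.0, -0.7]
force: [-0.3, 0.6, 0.0]
opening: 0.0371
gripper_force: 0.0
```

send_rows --deltas '[[[0,0.045,0],0],[[0,0.09,0],0],[[0,0.12,0],0],[[0,0.12,0],0],[[0,0.12,0],0]]'

```text
clock: 31.08
tool_pos: [0.5642, -0.0924, 0.2095]
orientation: [-180.0, -0.0, -0.8]
force: [0.3, -0.1, -0.4]
opening: 0.037
gripper_force: 0.0
```

Run:
```python
from h import *
t=ctrl.snapshot("top"); s=ctrl.snapshot("scene")
a=cv2.resize(t["color"][140:260,85:245],None,fx=4,fy=4,interpolation=cv2.INTER_CUBIC)[:300*2//1,:]
cv2.imwrite("pics/final.png",a[:,:,::-1]); print(ctrl.get_obs()["force"],ctrl.get_obs()["clock"])
for d in ctrl.cut_out(t,"pusher_a")[:2]: print(d["conf"],np.array(d["xy"])*[640,480])
```

```text
[0.0180591  0.11355643 0.03916733] 31.1833
0.89 [341.376 289.584]
0.59 [423.296 284.592]
```

View pics/final.png

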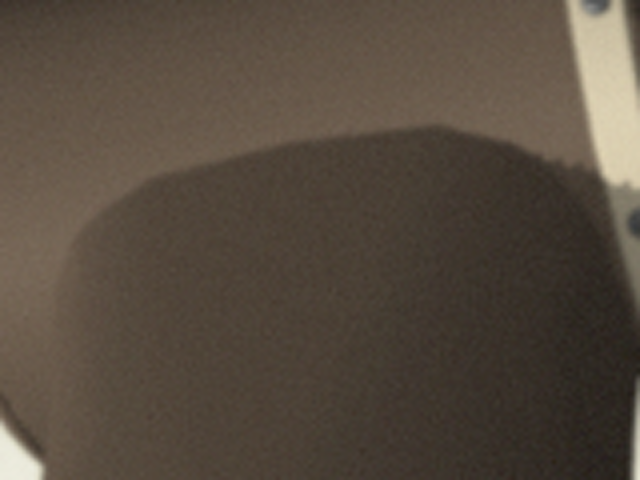

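The arm hides the tray in this view. Both pushers are still where they were, at (341,290) and (423,285). I'll move on a little and look again.

send_rows --deltas '[[[0,0.045,0],0],[[0,0.09,0],0],[[0,0.135,0],0],[[0,0.18,0],0],[[0,0.2,0],0]]'

```text
clock: 31.65
tool_pos: [0.5628, -0.253, 0.2091]
orientation: [180.0, 0.0, -0.6]
force: [0.8, -0.2, 0.2]
opening: 0.0373
gripper_force: 0.0
```

send_rows --deltas '[[[0,0.04,0],0],[[0,0.05,0],0],[[0,0.05,0],0],[[0,0.05,0],0],[[0,0.05,0],0]]'

```text
clock: 32.07
tool_pos: [0.5624, -0.2897, 0.209]
orientation: [-180.0, 0.0, -0.6]
force: [0.7, -0.0, 0.2]
opening: 0.0368
gripper_force: 0.0
```

Run:
```python
from h import *
t=ctrl.snapshot("top"); s=ctrl.snapshot("scene")
a=cv2.resize(t["color"][145:255,85:245],(400,275),interpolation=cv2.INTER_CUBIC)
b=cv2.resize(s["color"][245:400,340:540],(388,300),interpolation=cv2.INTER_CUBIC)
o=np.zeros((300,788,3),np.uint8); o[:275,:400]=a; o[:,400:]=b
cv2.imwrite("pics/final2.png",o[:,:,::-1])
```

```text
(no output)
```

View pics/final2.png

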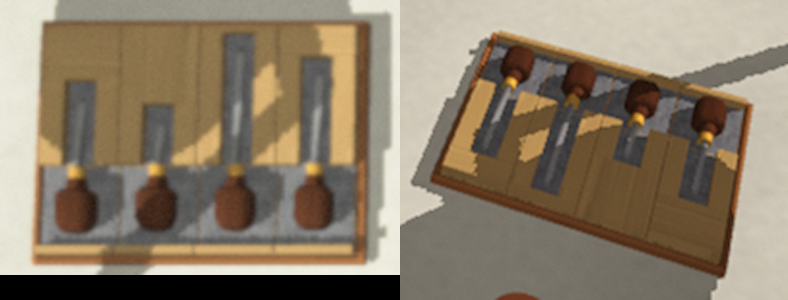

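Both views show all four gravers seated, with handles in the trough (top crop columns 75, 155, 235 and 313) and blades in their own slots. I'm handing the job in.

```bash
python3 -c "
from plant import ctrl
print(ctrl.close_job())"
```

```text
the job is handed in; nothing more can be done
None
```

All four gravers lie flat in their own slots, set down and released; the two bezel pushers were left where they lay, and the job was handed in at about 32 s (its verdict was not shown).

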